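# Feed the tube carrier under the reader's guard with the push stick, then hang the stick up

### The arm

A 6-joint arm with a two-finger parallel gripper is mounted at the origin on the work surface. World frame = base frame: x ahead of the robot, y to its left, z up, the work surface at z = 0. Lengths are in m, angles in rad, forces in N, time in s.
With the tool pointing down it reaches from about 0.225 to 0.875 m from the base axis. Payload 3.4 kg.
Tool frame: the origin (TCP) lies between the finger pads; the fingertips stand 11 mm ahead of it and the grasp point (between the pads) lies 8 mm behind it; z points along the fingers, y is the line along which they close (so a half turn about z gives the same grasp; the last joint's range is limited). The gripper opens to 85 mm and grips with 20 to 120 N. Pads are 22 mm wide; open, the fingers measure 114 mm over their backs; the gripper's body (76 mm by 85 mm) begins 54 mm behind the grasp point. The pads swing forward as they close: fully open they stand 13 mm farther back than shut.
Start: joints at [1.182, 0.276, 1.505, -0, 1.361, -0.121], TCP at [0.152, 0.555, 0.242] pointing down, gripper open.
Joint ranges: [-2.89, 2.89], [-0.75, 2.08], [0.22, 2.7], [-1.18, 4.32], [0.11, 2.71], [-2.7, 2.7]. Speed limits (rad/s): [2.57, 2.57, 3.14, 3.14, 3.14, 3.14].

### API

Orientations are given as a unit quaternion [w, x, y, z].
In Python, from rig import manip, imaging gives the robot as it stands. The module is installed in compiled form; this text tells all that it offers.
- The arm moves only by the tool jog_arm, never from a script. Its argument "deltas" is one flat list of numbers, 7 for each row, row after row: the turn, a rotation vector about the world's x, y, z in degrees, then the shift along the world's x, y, z in mm, then the opening, from 0 (shut) to 1 (fully open). In form: [ax, ay, az, tx, ty, tz, gripper, ax, ay, az, tx, ty, tz, gripper, ...]. A call has 1 to 20 rows; each row is the pose to reach, as a shift and turn from the pose commanded when the call began; what a row does not reach only later rows make up. A row lasts 1/10 s, in which the tool goes at most 50 mm and 8.59 degrees, less where a joint would pass 70% of its speed; a pose out of reach is approached as far as the arm can. A call with a gripper value outside its range is refused whole. The fingers move at their own pace and stop on an object; "grip_force" is the grip in N (left out, the last holds). Time passes only in rows, so rows that repeat a pose let the fingers close. It gives the time, the measured TCP pose, the force, the opening and the grip force at its end, in the units of the state.
- manip.get_state(): the state, without advancing time (a new reading comes with each control period).
- imaging.get_image(name): name is "scene" or "side" or "wrist"; returns the picture (420x560x3 uint8, blue, green, red); there is no depth.
- imaging.calibration(name): a dict with "mtx" (3x3 intrinsics, pixels), "cam_to_world" (4x4, takes a point from camera to world coordinates). Camera axes: x right, y down, z forward; pixel columns grow to the right and rows downward; lengths in m; the calibration is good to about 2 mm. A picture is of the moment at which its call begins: read the wrist's pose just before it. calibration takes no time and is no camera call; for the wrist camera it gives the pose at the moment of the call.
- manip.sign_off(): hands the job in; it is judged then, once.
The state is a dict: "clock": time; "qpos": joint angles; "qd": joint speeds; "effort": joint torques, N m; "position": TCP position; "ee_rot": TCP orientation; "contact_force": force on the tool from outside, world axes, zero at the start; "moment": the same for the moment, N m; "width": finger opening in m; "gripper_force": force on a finger pad.
Only numpy, scipy, OpenCV 4.12 (cv2) and the standard library are available. Lean on these libraries where they do the work, as an engineer would, in place of code of your own. Each camera call takes 0.05 s, during which the arm holds its last target. There are 200 camera calls.

### The job

Take the orange push stick and with it push the white carrier of blue-capped tubes through the low guarded slot of the label reader, never touching the carrier with the hand, until the carrier is fully home against the depth stop hidden inside (the green flag on the roof is pushed all the way back to the red bar); feel for the stop and do not ram it. Then hang the stick by its handle on the hook of the hook stand and let go, leaving the carrier in the reader. Leave the tube rack, the label roll and the brown jar where they are.

Things in the scene. Friction and masses are not known exactly. Their poses are not given: they have to be found in the camera images.
- machine: Label reader, fixed; sizes in mm. Origin on the table under the middle of the tunnel's mouth; x = feed direction (into the tunnel), y across, z up. Flat bed x -210 to 230, 130 wide, top 12 above the table. Low grey guard tunnel x 0 to 210, outside 98 wide, roof top 52 high. Beyond it, y below -65 and x 20 to 230, a deck 50 high with upright rollers and a black cap, to 150 high.
- mouth (a point): Middle of the tunnel's mouth at bed level (12 mm above the table), axes as the reader's. The opening is 74 wide and 34 high, with a yellow edge above it. Before it two steel guide rails, 22 high, form a funnel: about 98 apart at x = -60, 74 apart at the mouth.
- plunger (a joint): Plunger of the stop in the tunnel (m): 0 = out, 0.012 = home. Slides along the feed against 4 N plus 60 N per m/s and stays put. Its green flag (8x6 mm, top 74 high) stands in the roof slot; at home it meets a red bar. There the carrier meets a rubber buffer (5 N + 5 N/mm, rigid after 5 mm). The stop is clamped anew each run, untold: at home the carrier's front is 150 to 180 mm past the mouth.
- carrier: White tube carrier of slippery plastic (friction 0.15 to 0.25 on bed, rails and shoe), 120 long (x), 68 wide (y), 28 high (mm), 0.2 to 0.4 kg, three lying tubes, blue caps at its -x end; flat upright end walls at x = -60 and +60. Origin at the centre of its underside. Starts loose on the bed before the mouth, up to 6 degrees askew, 5 mm off centre; the funnel straightens it.
- stick: Push stick, orange, 0.18 kg, flat on the table. Origin at its underside below the middle of the handle; x forward, y across, z up. Blade 22 wide, 12 thick, x -105 to 160 mm (black tail behind). At its front a slippery black shoe 50 wide, 22 high, flat front face at x = 160. Centre of mass near x = -2, z = 33.
- grip (a point): Middle of the stick's grip bar, 82 mm above the stick's underside, axes as the stick's. The D-shaped handle: bar 108 long (x), 18 wide (y), 75 to 89 above the underside, on two posts (12 x 18) centred at x = -48 and +48. The open loop between bar, posts and blade is 84 long and 63 high; the hook arm passes through it along y.
- hook: Hook stand, fixed: dark base plate 110 x 120 mm, steel post of 16 diameter, 232 high, at the origin (on the table, under the post's axis). Round hook arm of 10 diameter at height 200 runs level from the post along the stand's own -x, 85 long, then turns up: the tip ends at x = -102, 227 high.
- hook_seat (a point): Point on the hook arm's centre line, 55 from the post's axis, 200 above the table; same axes as the stand.
- rack: Bystander, loose: white tube rack 75 x 110 with 12 blue-capped tubes, 108 high. Origin under its centre.
- labelroll: Bystander, loose: white label roll lying flat, 72 diameter, 30 high. Origin under its centre.
- reagent: Bystander, loose: brown jar with blue cap, 54 diameter, 110 high. Origin under its centre.
There are look-alikes about, which are no part of the job. Several things have the shape of the hook; the one meant has the colours described above. Leave any turquoise look-alike of the carrier alone.

How it is judged:
On the way, in this order (a step that is already met when the one before it is completed fails the run):
1. the push stick pushes the carrier into the guard (contact force between stick and carrier above 0.2 N and x of carrier in the frame of machine above 0.03 m), for 0.05 s.
2. the carrier is fully home: the plunger is pushed in by at least 9 of its 12 mm (value of joint plunger above 0.009 m and x of carrier in the frame of machine above 0.08 m), for 0.1 s.
At the end, for the whole second after the job is handed in: The carrier rests inside the reader with its centre more than 80 mm past the mouth and the plunger pushed in by at least 9 of 12 mm; the stick hangs at rest from the hook arm, which passes through its handle loop (all of step 2 and linear speed of carrier below 0.01 m/s and contact force between stick and hook above 0.5 N and height (world z) of stick above 0.08 m and x of hook_seat in the frame of stick between -0.06 and 0.06 m and y of hook_seat in the frame of stick between -0.06 and 0.06 m and z of hook_seat in the frame of stick between 0.012 and 0.08 m and linear speed of stick below 0.05 m/s); the robot touches nothing.
It fails at once if the hand or arm touches the carrier (contact force between the arm and carrier above 0.5 N).
It fails at once if the fingers touch the carrier (contact force between the fingers and carrier above 0.5 N).
It fails at once if the carrier is rammed: the stick pushes it with more than 30 N (contact force between stick and carrier above 30 N).
It fails at once if a bystander is moved by more than 20 mm (distance of any of rack, labelroll, reagent from where it was at the start of the episode above 0.02 m).
It also fails if it takes over 69 s, if anything falls off the work surface, if the arm or the gripper's body presses on something with over 40 N, if the wrist force passes 120 N, or if a joint passes its speed limit or range.

## Working session

There is one attempt and no reset: what is moved stays moved. The work goes in short steps, Python scripts to look and compute and a tool call to move; the robot and the scene stay as the last step left them, time stands still between calls to the robot, and variables do not carry over. Pictures are saved under pics/ and viewed, at most 12 in all, crops included, and the job is handed in when it is done.

Besides the shell and the picture viewer there is one more tool, called after "Emit:" as name(argument=value, ...), one argument or row to a line, values as JSON. jog_arm: Moves the arm, as the interface text tells. Its arguments: {"type":"object","properties":{"deltas":{"type":"array"},"grip_force":{"type":"number"}},"required":["deltas"]}

```bash
mkdir -p pics; cat > h.py <<'E'
import numpy as np, cv2
from rig import manip, imaging
def cal(n):
    c=imaging.calibration(n); return np.array(c["mtx"]),np.array(c["cam_to_world"])
def ray(n,u,v,z,c=None):
    K,T=c or cal(n)
    d=T[:3,:3]@np.linalg.solve(K,[u,v,1.]); o=T[:3,3]
    return o+d*(z-o[2])/d[2]
def proj(n,p,c=None):
    K,T=c or cal(n); q=K@(T[:3,:3].T@(np.array(p)-T[:3,3])); return q[:2]/q[2]
E
python3 - <<'E'
from h import *
s=manip.get_state(); print(s)
a=[]
for n in("scene","side","wrist"):
    im=imaging.get_image(n); cv2.imwrite(f"pics/{n}0.png",im); a.append(im); print(n,cal(n)[1].round(3).tolist(),cal(n)[0][0,0])
E
```

```text
{'clock': 0.0, 'qpos': array([ 1.18200979e+00,  2.76607502e-01,  1.50613833e+00, -6.27632614e-06,
        1.36070836e+00, -1.20991019e-01]), 'qd': array([-0.00047198,  0.00017452,  0.00089182, -0.00234503,  0.00041412,
        0.00042347]), 'effort': array([ 4.46206031e-04, -4.16768503e+01, -2.45811260e+01,  1.39409835e-04,
        1.10414889e-02, -1.17585293e-05]), 'position': array([0.15195492, 0.55402603, 0.2414305 ]), 'ee_rot': array([-2.31713479e-04,  1.33497307e-01,  9.91048739e-01, -9.01474109e-04]), 'contact_force': array([-0.253619  , -0.17383416,  0.49324043]), 'moment': array([-0.00722996,  0.00619112, -0.05486178]), 'gripper_force': 0.0, 'width': 0.08596674335433264}
scene [[-0.821, 0.455, -0.346, 0.885], [0.572, 0.649, -0.502, 0.581], [-0.004, -0.61, -0.793, 1.008], [0.0, 0.0, 0.0, 1.0]] 415.7179231470811
side [[-0.966, -0.168, 0.197, 0.268], [-0.257, 0.556, -0.79, 1.068], [0.023, -0.814, -0.581, 0.926], [0.0, 0.0, 0.0, 1.0]] 485.6437731893149
wrist [[0.265, 0.927, 0.265, 0.084], [0.964, -0.254, -0.076, 0.573], [-0.003, 0.276, -0.961, 0.374], [0.0, 0.0, 0.0, 1.0]] 298.64651228332525
```

View pics/scene0.png

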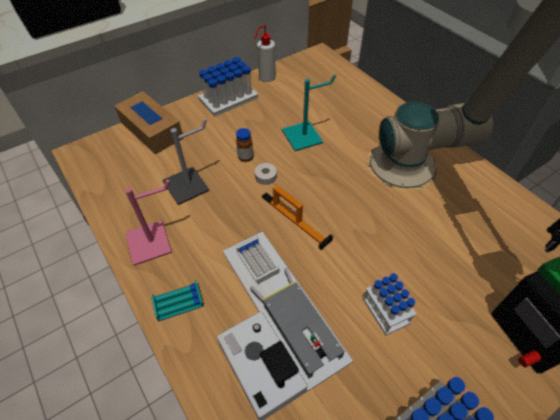

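View pics/side0.png

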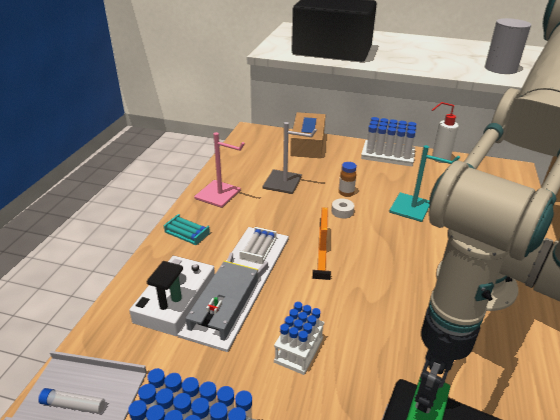

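The scene view shows the steel hook with dark base at (187,180), with pink (148,235) and teal (303,130) look-alikes. The white carrier is at (258,260) and its turquoise look-alike at (178,300). The stick has its shoe at (325,240) and tail at (267,198). The roll is at (265,173), the jar at (244,145) and the rack at (390,300). I choose the dark-base steel hook, the white carrier and the orange stick.

```bash
python3 - <<'E'
from h import *
im=cv2.imread("pics/scene0.png"); sd=cv2.imread("pics/side0.png")
a=cv2.resize(im[225:405,215:365],None,fx=3.2,fy=3.2,interpolation=cv2.INTER_CUBIC)
b=cv2.resize(im[115:255,160:340],None,fx=1.7,fy=1.7,interpolation=cv2.INTER_CUBIC)
c=cv2.resize(sd[200:290,290:350],None,fx=3.4,fy=3.4,interpolation=cv2.INTER_CUBIC)
W=np.zeros((600,800,3),np.uint8);W[:576,:480]=a;W[:238,485:791]=b;W[245:245+c.shape[0],485:485+c.shape[1]]=c
cv2.imwrite("pics/crop1.png",W)
for n,i in(("scene",im),("side",sd)):
    hsv=cv2.cvtColor(i,cv2.COLOR_BGR2HSV)
    m=cv2.inRange(hsv,(8,190,120),(18,255,255)); m[:, :200]=0
    k,l,s,c=cv2.connectedComponentsWithStats(m)
    for j in range(1,k):
        if s[j,4]>60: print(n,"orange",s[j],c[j])
r=lambda u,v,z:ray("scene",u,v,z).round(3)
print("shoe",r(325,240,.022),"tail",r(267,198,.012),"carrier",r(258,260,.03),"hookbase",r(187,183,.0),"roll",r(265,173,.03),"jar",r(244,157,0),"rack",r(392,315,0))
print("bed corners",r(227,247,.012),r(272,233,.012),r(350,353,.012), "mouth",r(267,298,.05),r(300,275,.05))
q=lambda u,v,z:ray("side",u,v,z).round(3)
print("side shoe",q(321,275,.0),"hookbase",q(283,182,0),"roll",q(343,208,.03))
E
```

```text
scene orange [273 185  30  23 183] [287.67759563 196.57923497]
scene orange [271 201  54  41 368] [299.24456522 222.41032609]
side orange [318 208   9  63 408] [322.50735294 241.08088235]
shoe [0.413 0.107 0.022] tail [ 0.458 -0.125  0.012] carrier [0.607 0.057 0.03 ] hookbase [ 0.63  -0.335  0.   ] roll [ 0.414 -0.202  0.03 ] jar [ 0.417 -0.329  0.   ] rack [0.405 0.376 0.   ]
bed corners [ 0.651 -0.039  0.012] [ 0.519 -0.006  0.012] [0.561 0.391 0.012] mouth [0.654 0.174 0.05 ] [0.548 0.169 0.05 ]
side shoe [0.411 0.095 0.   ] hookbase [ 0.636 -0.331  0.   ] roll [ 0.401 -0.194  0.03 ]
```

View pics/crop1.png

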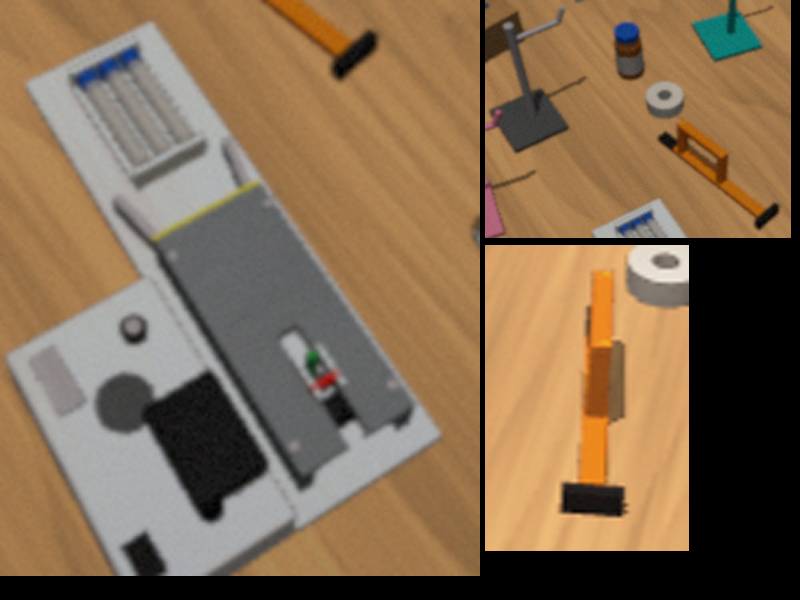

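The crop confirms a mouth with yellow edge at crop (153,238)–(260,183), the green flag at (313,355) and the red bar at (325,380). The carrier's blue caps point away from the mouth. The stick's wide shoe is at the near-reader end, and the hook arm points up and right from its post.

```bash
cat >> h.py <<'E'
def tri(pa,pb,ca=None,cb=None,na="scene",nb="side"):
    P=[]
    for n,p,c in((na,pa,ca),(nb,pb,cb)):
        K,T=c or cal(n); P.append(K@np.linalg.inv(T)[:3])
    X=cv2.triangulatePoints(P[0],P[1],np.float64(pa),np.float64(pb)).ravel(); return X[:3]/X[3]
E
python3 - <<'E'
from h import *
A=lambda u,v,z:ray("scene",215+u/3.2-.3,225+v/3.2-.3,z)[:2]
B=lambda u,v,z:ray("scene",160+(u-485)/1.7-.2,115+v/1.7-.2,z)[:2]
C=lambda u,v,z:ray("side",290+(u-485)/3.4-.3,200+(v-245)/3.4-.3,z)[:2]
an=lambda p,q:np.degrees(np.arctan2(*(q-p)[::-1]))
ml,mr,fr,fl=A(153,238,.052),A(260,183,.052),A(410,410,.052),A(300,478,.052)
print("mouth",ml,mr,np.hypot(*(ml-mr)),"mid",(ml+mr)/2,"far",(fl+fr)/2, "len",np.hypot(*((fl+fr-ml-mr)/2)),"hd",an(mr,fr),an(ml,fl),an(ml,mr)-90)
b1,b2,b3=A(28,83,.012),A(153,22,.012),A(440,437,.012); print("bed",b1,b2,b3,np.hypot(*(b1-b2)),np.hypot(*(b3-b2)),an(b2,b3))
c=[A(70,75,.04),A(138,45,.04),A(207,143,.04),A(135,185,.04)]; print("carr",np.round(c,3).tolist(),np.mean(c,0),an(c[1],c[2]),an(c[0],c[3]))
print("flag",A(313,345,.074),"red",A(325,380,.06))
hb=[B(522,148,0),B(567,127,0),B(530,92,0),B(493,118,0)];print("base",np.round(hb,3).tolist(),an(hb[0],hb[1]),an(hb[0],hb[3]))
pt,tp=B(510,25,.232),B(561,13,.227); print("post",pt,"tip",tp,np.hypot(*(pt-tp)),an(pt,tp))
p2,t2=ray("side",286,123,.232)[:2],ray("side",314,131,.227)[:2]; print("side post",p2,t2,an(p2,t2),np.hypot(*(p2-t2)))
print("pink base",ray("scene",149,242,0)[:2],"brown box",ray("scene",150,130,0)[:2])
print("bar",B(680,123,.089),B(727,157,.089),an(B(680,123,.089),B(727,157,.089)))
print("side: shoe front top",C(563,487,.022),C(624,489,.022),"bot",C(562,512,0),C(624,516,0),"bar rear/front",C(603,270,.089),C(600,346,.089))
E
```

```text
mouth [0.66541925 0.1705931 ] [0.56866521 0.17962757] 0.09717492759367352 mid [0.61704223 0.17511034] far [0.634272   0.38560534] len 0.21119898024861625 hd 84.8581531784021 85.77985897526756 84.6654354473427
bed [ 0.66523977 -0.03451647] [ 0.53890811 -0.02614122] [0.56977319 0.40936662] 0.1266089732241952 0.43660018990094884 85.94614278288503
carr [[0.638, -0.004], [0.573, 0.004], [0.579, 0.119], [0.649, 0.118]] [0.60961801 0.05938297] 86.97313366367246 84.66749713256581
flag [0.62159226 0.31712834] red [0.62640663 0.33893929]
base [[0.68, -0.273], [0.588, -0.271], [0.604, -0.392], [0.692, -0.372]] 178.37711913177142 -82.93746079799108
post [ 0.62655953 -0.32313694] tip [ 0.54168053 -0.30706192] 0.08638779168919479 169.27590530622592
side post [ 0.62866224 -0.32466842] [ 0.53137696 -0.30607929] 169.18240354898487 0.09904534906305007
pink base [ 0.82509352 -0.1918535 ] brown box [ 0.62306429 -0.64217915]
bar [ 0.4502061  -0.09174904] [0.42834884 0.01468786] 101.6045963124393
side: shoe front top [0.43246294 0.10871345] [0.38524751 0.09727807] bot [0.43090832 0.11403899] [0.3821958  0.10454961] bar rear/front [ 0.44654843 -0.09939109] [0.42761769 0.00687501]
```

Geometry agrees with the given sizes: mouth 97 mm wide, tunnel 211 mm long, stick heading about 101°, hook post consistent across both views. Moving above the stick handle.

Emit:
jog_arm(
  deltas=[0,0,-63,282,-576,-20,1,0,0,-63,282,-576,-20,1,0,0,-63,282,-576,-20,1,0,0,-63,282,-576,-20,1,0,0,-63,282,-576,-20,1,0,0,-63,282,-576,-20,1,0,0,-63,282,-576,-20,1,0,0,-63,282,-576,-20,1,0,0,-63,282,-576,-20,1,0,0,-63,282,-576,-20,1,0,0,-63,282,-576,-20,1,0,0,-63,282,-576,-20,1,0,0,-63,282,-576,-20,1,0,0,-63,282,-576,-20,1,0,0,-63,282,-576,-20,1,0,0,-63,282,-576,-20,1],
)

```text
clock: 1.75
position: [0.4333, -0.0206, 0.2221]
ee_rot: [-0.001, 0.631, 0.775, -0.0]
contact_force: [-0.2, -0.2, 0.1]
width: 0.0853
gripper_force: 0.0
```

```bash
python3 - <<'E'
from h import *
s=manip.get_state(); c=cal("wrist"); im=imaging.get_image("wrist"); cv2.imwrite("pics/w1.png",im); np.savez("w1.npz",K=c[0],T=c[1])
print(s["clock"],s["position"],s["ee_rot"],s["contact_force"],c[1].round(3).tolist())
E
```

```text
1.75 [ 0.43332421 -0.02061607  0.22205021] [-7.17690781e-04  6.31457691e-01  7.75410000e-01 -4.34721816e-05] [-0.18750408 -0.20273373  0.13126176] [[0.979, 0.194, 0.055, 0.419], [0.202, -0.941, -0.27, 0.048], [-0.001, 0.276, -0.961, 0.355], [0.0, 0.0, 0.0, 1.0]]
```

View pics/w1.png

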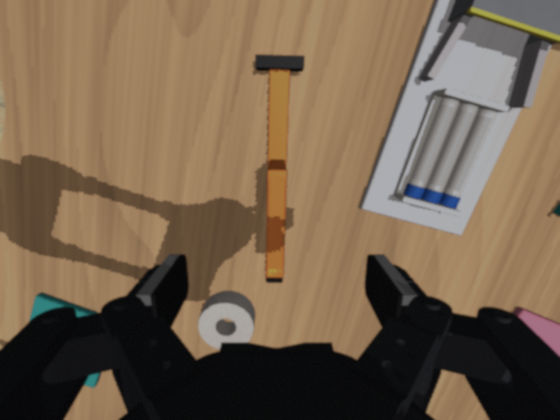

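The wrist view shows the stick: shoe front edge (256–304, 56), bar from about (277,167) to (275,270), with the carrier at (450,150) to its right. I'll refine the stick pose.

```bash
python3 - <<'E'
from h import *
d=np.load("w1.npz"); c=(d["K"],d["T"]); im=cv2.imread("pics/w1.png")
R=lambda u,v,z:ray("w",u,v,z,c)[:2]
an=lambda p,q:np.degrees(np.arctan2(*(q-p)[::-1]))
hsv=cv2.cvtColor(im,cv2.COLOR_BGR2HSV); m=cv2.inRange(hsv,(5,180,60),(18,255,255))
for v in (80,100,120,140,155,165,172,180,200,220,240,255,265,272): 
    x=np.flatnonzero(m[v,240:320])+240; print(v,x.min() if len(x) else 0,x.max() if len(x) else 0,im[v,276].tolist())
b=im[54:74,256:304].max(2); print("shoe rows",[int(r.mean()) for r in b])
l,r=R(256,56,.022),R(304,56,.022); print("shoe",l,r,np.hypot(*(l-r)))
f,k=R(277,167,.089),R(275.5,270,.089); print("bar",f,k,np.hypot(*(f-k)),an(k,f),(f+k)/2)
K=[R(432,95,.04),R(513,108,.04),R(458,213,.04),R(400,195,.04)];print("carrier",np.round(K,3).tolist(),an(K[2],K[1]),an(K[3],K[0]))
print("mouth yellow",R(470,10,.052))
E
```

```text
80 0 0 [63, 124, 167]
100 0 0 [62, 123, 168]
120 0 0 [60, 121, 167]
140 0 0 [60, 120, 168]
155 0 0 [59, 118, 167]
165 269 284 [20, 46, 87]
172 0 0 [59, 118, 167]
180 0 0 [56, 116, 168]
200 0 0 [56, 115, 168]
220 268 283 [32, 66, 121]
240 267 282 [31, 66, 121]
255 0 0 [54, 112, 168]
265 0 0 [53, 111, 167]
272 0 0 [58, 126, 168]
shoe rows [140, 104, 66, 49, 46, 46, 46, 46, 45, 45, 45, 45, 43, 38, 37, 53, 82, 110, 128, 137]
shoe [0.38573593 0.10500783] [0.43336055 0.11482099] 0.048625123731674165
bar [0.42723339 0.00876587] [ 0.44642964 -0.09129482] 0.1018854145231304 100.86001853392537 [ 0.43683151 -0.04126447]
carrier [[0.565, 0.103], [0.648, 0.107], [0.635, -0.008], [0.566, -0.001]] 83.27787737821161 90.53374907236986
mouth yellow [0.56782366 0.17468016]
```

Emit:
jog_arm(
  deltas=[0,0,-0.5,1,-2,-50,1,0,0,-0.5,1,-2,-100,1,0,0,-0.5,1,-2,-130,1,0,0,-0.5,1,-2,-147,1,0,0,-0.5,1,-2,-147,1,0,0,-0.5,1,-2,-147,0,0,0,-0.5,1,-2,-147,0,0,0,-0.5,1,-2,-147,0,0,0,-0.5,1,-2,-147,0,0,0,-0.5,1,-2,-147,0,0,0,-0.5,1,-2,-147,0,0,0,-0.5,1,-2,-147,0,0,0,-0.5,1,-2,-147,0],
  grip_force=100,
)

```text
clock: 3.1
position: [0.4353, -0.0236, 0.0763]
ee_rot: [0.0, 0.635, 0.772, 0.0]
contact_force: [-2.3, 0.1, 6.8]
width: 0.016
gripper_force: 97.6
```

Emit:
jog_arm(
  deltas=[0,0,0,0,0,40,0,0,0,0,0,0,75,0,0,0,-4,30,-25,75,0,0,0,-9,65,-55,75,0,0,0,-14,105,-90,75,0,0,0,-15.8,140,-120,75,0,0,0,-15.8,154,-132,75,0,0,0,-15.8,154,-132,75,0,0,0,-15.8,154,-132,50,0,0,0,-15.8,154,-132,25,0,0,0,-15.8,154,-132,20,0,0,0,-15.8,154,-132,20,0],
)

```text
clock: 4.3
position: [0.5876, -0.1545, 0.0945]
ee_rot: [-0.002, 0.735, 0.678, -0.001]
contact_force: [-0.3, 0.2, -1.7]
width: 0.0161
gripper_force: 98.7
```

```bash
python3 - <<'E'
from h import *
s=manip.get_state(); print(s["clock"],s["position"],s["ee_rot"],s["contact_force"],s["width"])
c=cal("wrist"); im=imaging.get_image("wrist"); np.savez("w2.npz",K=c[0],T=c[1])
a=imaging.get_image("scene"); b=imaging.get_image("side")
cv2.imwrite("pics/w2.png",im)
W=np.zeros((580,800,3),np.uint8)
W[:420,:]=cv2.resize(im,(800,600))[:420]
W[420:580,0:240]=a[190:350,150:390]; 
W[420:580,250:490]=b[150:310,180:420]; cv2.imwrite("pics/c2.png",W)
E
```

```text
4.3 [ 0.58757922 -0.15447124  0.09448052] [-1.58006891e-03  7.35077977e-01  6.77980414e-01 -6.55514028e-04] [-0.33427377  0.24407915 -1.72527763] 0.016146023364427255
```

View pics/c2.png

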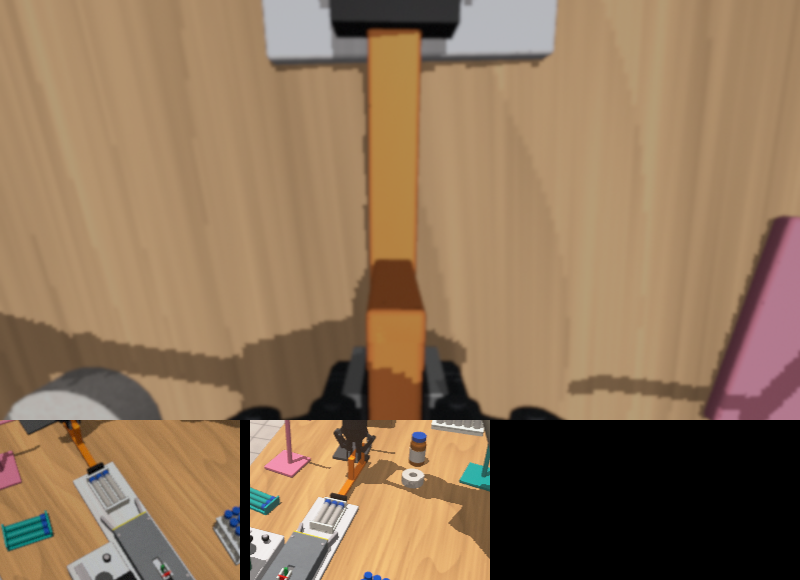

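The view shows the shoe over the bed's rear edge (bed corners at about (270,58) and (553,53)). The stick sits near column 394, slightly left of the bed middle at 411. I'll check that offset.

```bash
python3 - <<'E'
from h import *
d=np.load("w2.npz"); c=(d["K"],d["T"])
R=lambda u,v,z:ray("w",u*.7,v*.7,z,c)[:2]
an=lambda p,q:np.degrees(np.arctan2(*(q-p)[::-1]))
a,b=R(270,57,.012),R(554,48,.012); print("bed",a,b,np.hypot(*(a-b)),an(a,b)+90,(a+b)/2)
print("blade",R(369,40,.030),R(419,40,.030),R(370,255,.030),R(415,255,.030))
print("shoe back",R(332,22,.042),R(458,24,.042),"bar",R(368,312,.107),R(424,312,.107))
# scene-based bed line
A=lambda u,v,z:ray("scene",215+u/3.2-.3,225+v/3.2-.3,z)[:2]
print("scene bed rear mid",(A(28,83,.012)+A(153,22,.012))/2)
E
```

```text
bed [ 0.54016282 -0.03029594] [ 0.66812034 -0.03715276] 0.12814110283600855 86.93264098289397 [ 0.60414158 -0.03372435]
blade [ 0.58611511 -0.03197   ] [ 0.6065719  -0.03365047] [ 0.57784064 -0.12107902] [ 0.59884346 -0.12278165]
shoe back [ 0.57304241 -0.02794407] [ 0.62093167 -0.03255596] bar [ 0.58143745 -0.12384566] [ 0.59797799 -0.12518092]
scene bed rear mid [ 0.60207394 -0.03032884]
```

Emit:
jog_arm(
  deltas=[0,0,0.7,7,0,0,0,0,0,0.7,7,3,-3,0,0,0,0.7,7.5,7,-3,0,0,0,0.7,7.7,10,-3,0,0,0,0.7,7.9,13,-3,0,0,0,0.7,8.1,16,-3,0,0,0,0.7,8.3,19,-3,0,0,0,0.7,8.5,22,-3,0,0,0,0.7,8.7,25,-3,0,0,0,0.7,8.9,28,-3,0,0,0,0.7,9.1,32,-3,0,0,0,0.7,9.5,37,-3,0,0,0,0.7,9.8,42,-3,0,0,0,0.7,10.2,48,-3,0,0,0,0.7,10.6,54,-3,0,0,0,0.7,11,60,-3,0,0,0,0.7,11.4,66,-3,0,0,0,0.7,11.8,72,-3,0,0,0,0.7,12.2,77,-3,0,0,0,0.7,12.4,80,-3,0],
)

```text
clock: 6.45
position: [0.6016, -0.0749, 0.0923]
ee_rot: [-0.0, 0.731, 0.682, 0.0]
contact_force: [0.1, -0.7, -1.1]
width: 0.0163
gripper_force: 98.8
```

```bash
python3 - <<'E'
from h import *
s=manip.get_state(); print(s["clock"],s["position"],s["ee_rot"],s["contact_force"],s["width"])
c=cal("wrist"); im=imaging.get_image("wrist"); np.savez("w3.npz",K=c[0],T=c[1])
a=imaging.get_image("scene")
W=np.zeros((600,800,3),np.uint8)
W[:420,:560]=im
W[:600,560:]=0
W[:240,560:]=cv2.resize(a[225:405,215:395],(240,240))
cv2.imwrite("pics/c3.png",W)
E
```

```text
6.45 [ 0.60158711 -0.07486573  0.09234518] [-5.45201789e-06  7.30893054e-01  6.82492006e-01  6.42412936e-05] [ 0.12582615 -0.71000433 -1.1062683 ] 0.016273476914831785
```

View pics/c3.png

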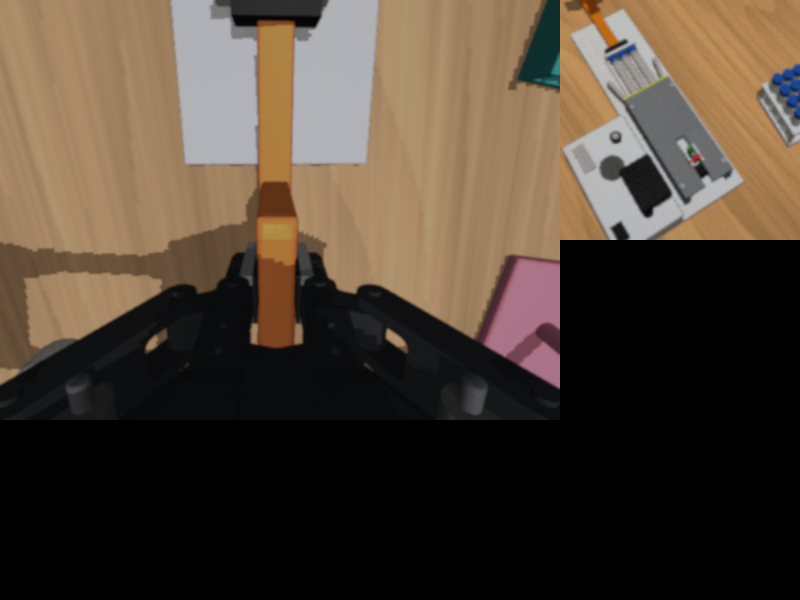

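The carrier is in the funnel and the stick is centred on the bed (rear edge corners (186,162) and (366,162), blade at 276). Continuing the push.

Emit:
jog_arm(
  deltas=[0,0,0,0.3,4,0,0,0,0,0,0.6,9,0,0,0,0,0,0.9,14,0,0,0,0,0,1.3,19,0,0,0,0,0,1.6,24,0,0,0,0,0,1.9,29,0,0,0,0,0,2.3,34,0,0,0,0,0,2.6,39,0,0,0,0,0,2.9,44,0,0],
)

```text
clock: 7.45
position: [0.6045, -0.031, 0.0923]
ee_rot: [0.0, 0.731, 0.682, 0.0]
contact_force: [0.9, -0.2, -2.5]
width: 0.0163
gripper_force: 98.8
```

Emit:
jog_arm(
  deltas=[0,0,0,0.4,6,0,0,0,0,0,0.8,12,0,0,0,0,0,1.2,18,0,0,0,0,0,1.6,24,0,0,0,0,0,2,30,0,0,0,0,0,2.4,36,0,0,0,0,0,2.8,42,0,0,0,0,0,3.2,48,0,0,0,0,0,3.6,54,0,0,0,0,0,4,60,0,0,0,0,0,4.3,65,0,0,0,0,0,4.7,70,0,0],
)

```text
clock: 8.65
position: [0.6092, 0.0389, 0.0924]
ee_rot: [0.0, 0.731, 0.682, 0.0]
contact_force: [0.1, -0.7, -1.8]
width: 0.0162
gripper_force: 98.8
```

Emit:
jog_arm(
  deltas=[0,0,0,0.1,2,0,0,0,0,0,0.3,4,0,0,0,0,0,0.4,6,0,0,0,0,0,0.5,8,0,0,0,0,0,0.7,10,0,0,0,0,0,0.8,12,0,0],
)

```text
clock: 9.25
position: [0.61, 0.0506, 0.0923]
ee_rot: [0.0, 0.731, 0.682, 0.0]
contact_force: [-0.8, 0.1, -2.4]
width: 0.0159
gripper_force: 98.8
```

Emit:
jog_arm(
  deltas=[0,0,0,0.1,2,0,0,0,0,0,0.3,4,0,0,0,0,0,0.4,6,0,0],
)

```text
clock: 9.55
position: [0.6104, 0.0567, 0.0924]
ee_rot: [0.0, 0.731, 0.682, 0.0]
contact_force: [-0.6, -0.1, -1.2]
width: 0.016
gripper_force: 98.8
```

Emit:
jog_arm(
  deltas=[0,0,0,0.1,2,0,0,0,0,0,0.3,4,0,0,0,0,0,0.4,6,0,0],
)

```text
clock: 9.85
position: [0.6108, 0.0611, 0.0924]
ee_rot: [0.001, 0.731, 0.683, -0.001]
contact_force: [-0.3, -6.4, -1.8]
width: 0.0163
gripper_force: 98.8
```

Emit:
jog_arm(
  deltas=[0,0,0,0.1,2,0,0,0,0,0,0.3,4,0,0],
)

```text
clock: 10.05
position: [0.6111, 0.0649, 0.0925]
ee_rot: [0.001, 0.731, 0.683, -0.001]
contact_force: [-0.5, -6.4, -0.8]
width: 0.0159
gripper_force: 98.8
```

Emit:
jog_arm(
  deltas=[0,0,0,0.1,1.5,0,0,0,0,0,0.2,3,0,0],
)

```text
clock: 10.25
position: [0.6113, 0.0679, 0.0925]
ee_rot: [0.001, 0.731, 0.683, -0.001]
contact_force: [-0.3, -5.2, -2.0]
width: 0.0161
gripper_force: 98.8
```

Emit:
jog_arm(
  deltas=[0,0,0,0.1,1,0,0,0,0,0,0.1,2,0,0],
)

```text
clock: 10.45
position: [0.6114, 0.07, 0.0924]
ee_rot: [0.001, 0.731, 0.683, -0.001]
contact_force: [-0.4, -4.3, -0.8]
width: 0.0161
gripper_force: 98.8
```

Emit:
jog_arm(
  deltas=[0,0,0,0.1,1,0,0],
)

```text
clock: 10.55
position: [0.6114, 0.071, 0.0924]
ee_rot: [0.001, 0.731, 0.683, -0.001]
contact_force: [0.0, -5.3, -0.4]
width: 0.0162
gripper_force: 98.8
```

Emit:
jog_arm(
  deltas=[0,0,0,0.1,1,0,0],
)

```text
clock: 10.65
position: [0.6116, 0.072, 0.0924]
ee_rot: [0.001, 0.731, 0.683, -0.001]
contact_force: [0.2, -5.5, 0.3]
width: 0.0161
gripper_force: 98.8
```

Emit:
jog_arm(
  deltas=[0,0,0,0.1,1,0,0],
)

```text
clock: 10.75
position: [0.6117, 0.0724, 0.0925]
ee_rot: [0.002, 0.731, 0.683, -0.001]
contact_force: [-1.0, -7.9, -1.1]
width: 0.0161
gripper_force: 98.8
```

Emit:
jog_arm(
  deltas=[0,0,0,0,0,0,0,0,0,0,0,0,0,0],
)

```text
clock: 10.95
position: [0.6117, 0.0725, 0.0924]
ee_rot: [0.001, 0.731, 0.683, -0.001]
contact_force: [0.5, -6.4, -0.6]
width: 0.0162
gripper_force: 98.8
```

```bash
python3 - <<'E'
from h import *
s=manip.get_state(); print(s["clock"],s["position"],s["contact_force"])
a=imaging.get_image("scene");b=imaging.get_image("side"); o=cv2.imread("pics/scene0.png")
cv2.imwrite("pics/s4.png",a)
f=lambda i,x,y:cv2.resize(i[y:y+60,x:x+60],(360,360),interpolation=cv2.INTER_CUBIC)
cv2.imwrite("pics/c4.png",np.hstack([f(o,285,315),f(a,285,315)]))
E
```

```text
10.95 [0.61173876 0.07245276 0.09241726] [ 0.50059594 -6.43329381 -0.56415439]
```

View pics/c4.png

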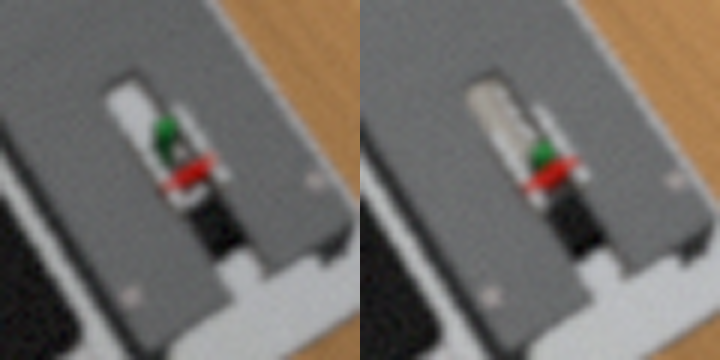

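The flag (543,152) now sits against the red bar (551,172), whereas before there was a clear gap, and the force rose. One more millimetre, then retreat straight back.

Emit:
jog_arm(
  deltas=[0,0,0,0.1,1,0,0,0,0,0,0.1,1,0,0],
)

```text
clock: 11.25
position: [0.6119, 0.073, 0.0925]
ee_rot: [0.002, 0.73, 0.683, -0.002]
contact_force: [-0.5, -7.7, -0.7]
width: 0.016
gripper_force: 98.9
```

Emit:
jog_arm(
  deltas=[0,0,0,-0.2,-3,0,0,0,0,0,-1,-15,0,0,0,0,0,-3,-40,0,0,0,0,0,-5,-70,0,0,0,0,0,-7,-100,0,0,0,0,0,-9,-130,0,0,0,0,0,-11,-160,0,0,0,0,0,-12,-180,0,0,0,0,0,-12,-180,45,0,0,0,0,-12,-180,90,0,0,0,0,-12,-180,110,0,0,0,0,-12,-180,110,0],
)

```text
clock: 12.45
position: [0.602, -0.1052, 0.2063]
ee_rot: [0.003, 0.731, 0.682, 0.003]
contact_force: [-0.1, -0.4, -1.7]
width: 0.0162
gripper_force: 98.9
```

```bash
python3 - <<'E'
from h import *
s=manip.get_state(); print(s["clock"],s["position"],s["ee_rot"],s["contact_force"])
c=cal("wrist");im=imaging.get_image("wrist"); np.savez("w5.npz",K=c[0],T=c[1]); a=imaging.get_image("scene");b=imaging.get_image("side")
for n,i in(("w",im),("scene",a),("side",b)): cv2.imwrite(f"pics/{n}5.png",i)
W=np.zeros((600,800,3),np.uint8)
W[:300,:400]=cv2.resize(im,(400,300)); W[:300,400:]=cv2.resize(a[110:260,130:330],(400,300))
W[300:,:400]=cv2.resize(b[100:250,200:400],(400,300)); W[300:,400:800]=cv2.resize(a[240:390,180:380],(400,300))
cv2.imwrite("pics/c5.png",W)
E
```

```text
12.45 [ 0.60197474 -0.10516327  0.20634556] [0.00340095 0.73120557 0.6821435  0.00266349] [-0.07872324 -0.37340257 -1.69789497]
```

View pics/c5.png

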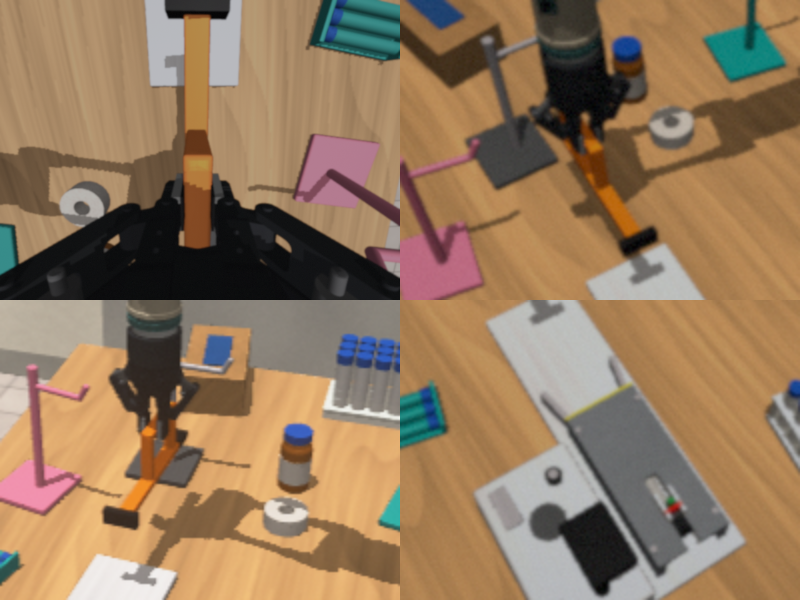

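The carrier stays in the reader with the flag at the bar, and the stick is held level above the bed. Next I go to the tip side of the steel hook.

Emit:
jog_arm(
  deltas=[0,0,-2,-40,-5,36,0,0,0,-4,-80,-15,36,0,0,0,-6.7,-112,-40,36,0,0,0,-6.7,-112,-75,36,0,0,0,-6.7,-112,-110,36,0,0,0,-6.7,-112,-140,36,0,0,0,-6.7,-112,-160,36,0,0,0,-6.7,-112,-169,36,0,0,0,-6.7,-112,-169,36,0,0,0,-6.7,-112,-169,36,0],
)

```text
clock: 13.6
position: [0.4873, -0.2722, 0.2372]
ee_rot: [-0.002, 0.77, 0.639, 0.0]
contact_force: [0.5, 0.7, -1.7]
width: 0.0163
gripper_force: 98.9
```

```bash
python3 - <<'E'
from h import *
s=manip.get_state(); print(s["clock"],s["position"],s["ee_rot"],s["contact_force"])
a=imaging.get_image("scene");b=imaging.get_image("side")
for n,i in(("scene",a),("side",b)): cv2.imwrite(f"pics/{n}6.png",i)
W=np.zeros((600,800,3),np.uint8)
W[:,:400]=cv2.resize(a[85:235,140:240],(400,600),interpolation=cv2.INTER_CUBIC)
W[:,400:]=cv2.resize(b[85:235,255:355],(400,600),interpolation=cv2.INTER_CUBIC)
cv2.imwrite("pics/c6.png",W)
# predicted projections of hook points
post=np.array([.6277,-.324]); d=np.array([-.9826,.1857])
for r,z in((0,.232),(.008,.2),(.055,.2),(.09,.2),(.102,.227)):
    p=np.r_[post+r*d,z]; u=proj("scene",p);v=proj("side",p); print(r,z,((u-[140,85])*4).round(),((v-[255,85])*4).round()+[400,0])
E
```

```text
13.6 [ 0.48730037 -0.2721885   0.23719425] [-1.52591700e-03  7.69586091e-01  6.38541233e-01  1.17373260e-04] [ 0.49393268  0.73522836 -1.65140368]
0 0.232 [136. 178.] [525. 153.]
0.008 0.2 [156. 209.] [533. 190.]
0.055 0.2 [220. 191.] [585. 203.]
0.09 0.2 [267. 177.] [625. 212.]
0.102 0.227 [277. 144.] [641. 185.]
```

View pics/c6.png

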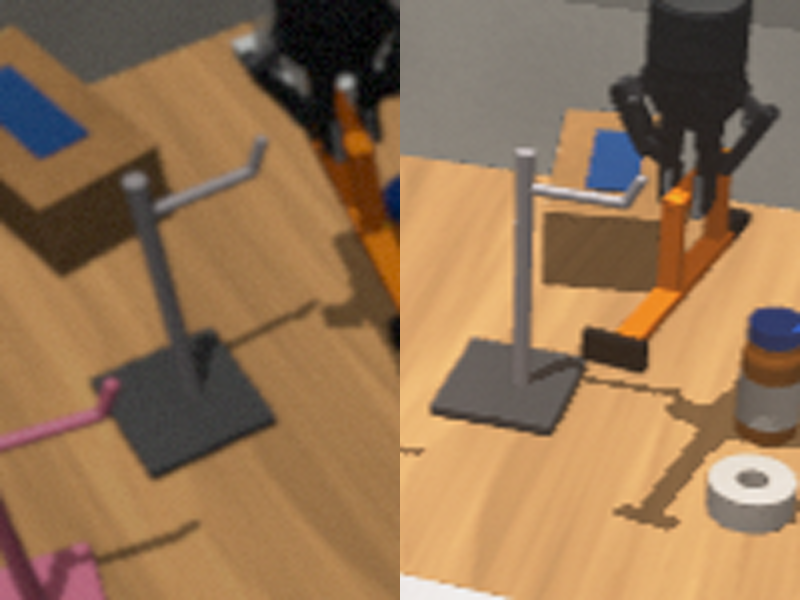

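The hook in both views: post top (135,180) / (525,152), bend (250,172) / (628,203), tip (262,140) / (642,181). The stick hangs level to the tip side, in the left crop at its right edge. I'll triangulate.

```bash
python3 - <<'E'
from h import *
S=lambda u,v:(140+u/4-.4,85+v/4-.4)
D=lambda u,v:(255+(u-400)/4-.4,85+v/4-.4)
for n,a,b in(("post",(135,180),(525,153)),("start",(158,208),(535,189)),("bend",(250,172),(627,203)),("tip",(262,141),(642,182))):
    X=tri(S(*a),D(*b)); print(n,X.round(4),(proj("scene",X)-S(*a)).round(1),(proj("side",X)-D(*b)).round(1))
# arm as two planes: fit dir allowing z=.2
p=ray("scene",*S(158,208),.2);q=ray("scene",*S(250,172),.2);print("scene arm",p,q,np.degrees(np.arctan2(q[1]-p[1],q[0]-p[0])))
p=ray("side",*D(535,189),.2);q=ray("side",*D(627,203),.2);print("side arm",p,q,np.degrees(np.arctan2(q[1]-p[1],q[0]-p[0])))
# stick check: expected handle points
h=np.array([np.cos(np.radians(79.3)),np.sin(np.radians(79.3))]);t=np.array([.4873,-.2722])
for x,z in((32,.089),(138,.022)):
    P=np.r_[t+h*x/1e3,.2372-.0763+z]; print(x,((proj("scene",P)-[140,85])*4).round(),((proj("side",P)-[255,85])*4).round()+[400,0])
E
```

```text
post [ 0.6293 -0.3246  0.2323] [ 0.  -0.1] [-0.  0.]
start [ 0.6194 -0.3221  0.2028] [ 0. -0.] [-0.  0.]
bend [ 0.544  -0.3261  0.1984] [ 0.1 -0.7] [-0.3  0.4]
tip [ 0.5317 -0.3237  0.2212] [ 0.  -0.3] [-0.1  0.1]
scene arm [ 0.618486   -0.32530832  0.2       ] [ 0.54640003 -0.32165939  0.2       ] 177.10220980469256
side arm [ 0.62078649 -0.32766276  0.2       ] [ 0.54308673 -0.32610808  0.2       ] 178.85373854918157
32 [361. 149.] [668. 201.]
138 [423. 318.] [608. 341.]
```

The two views give the arm direction as about 179°, with small residuals and heights that match, so I correct the heading and insertion line.

Emit:
jog_arm(
  deltas=[0,0,5,0,-14,5,0,0,0,9.6,0,-28,5,0,0,0,9.6,0,-28,5,0,0,0,9.6,0,-28,5,0,0,0,9.6,15,-28,5,0,0,0,9.6,30,-28,5,0,0,0,9.6,45,-28,5,0,0,0,9.6,50,-28,5,0,0,0,9.6,50,-28,5,0],
)

```text
clock: 14.6
position: [0.539, -0.3012, 0.2428]
ee_rot: [-0.0, 0.713, 0.701, -0.0]
contact_force: [-0.9, -0.5, -1.6]
width: 0.0158
gripper_force: 98.9
```

```bash
python3 - <<'E'
from h import *
s=manip.get_state(); print(s["clock"],s["position"],s["ee_rot"],s["contact_force"])
a=imaging.get_image("scene");b=imaging.get_image("side")
W=np.zeros((600,800,3),np.uint8)
W[:,:400]=cv2.resize(a[85:235,140:240],(400,600),interpolation=cv2.INTER_CUBIC)
W[:,400:]=cv2.resize(b[85:235,255:355],(400,600),interpolation=cv2.INTER_CUBIC)
cv2.imwrite("pics/c7.png",W)
E
```

```text
14.6 [ 0.53899444 -0.3012004   0.24277097] [-2.29062013e-04  7.13098229e-01  7.01064094e-01 -1.65354532e-05] [-0.94417901 -0.47946506 -1.59650313]
```

View pics/c7.png

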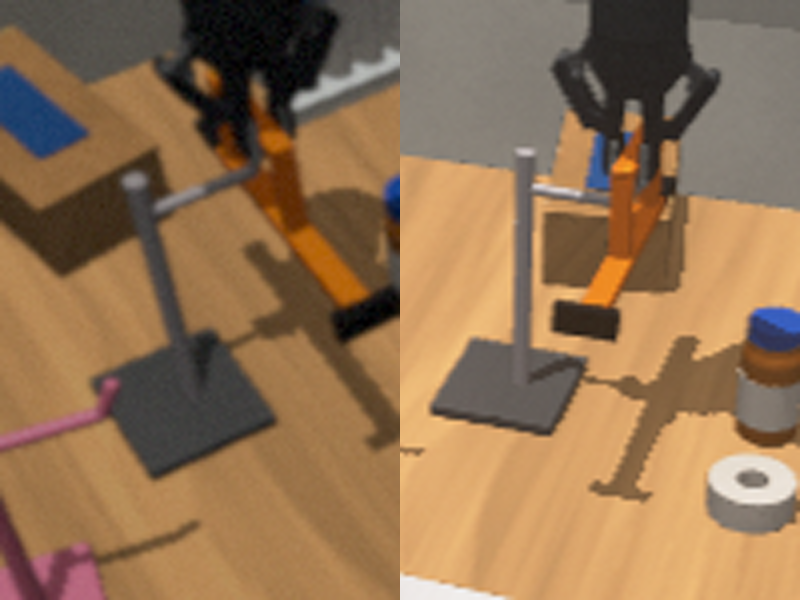

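The arm tip (250,175) has gone into the handle loop behind the front post, with no contact force. I continue inward, then lower.

Emit:
jog_arm(
  deltas=[0,0,0,12,0,0,0,0,0,0,24,0,0,0,0,0,0,35,0,0,0,0,0,0,35,0,0,0,0,0,0,35,0,-12,0,0,0,0,35,0,-24,0,0,0,0,35,0,-31,0,0,0,0,35,0,-31,0],
)

```text
clock: 15.5
position: [0.5714, -0.3008, 0.2101]
ee_rot: [-0.002, 0.714, 0.701, -0.0]
contact_force: [0.2, 0.2, -2.0]
width: 0.0157
gripper_force: 98.9
```

Emit:
jog_arm(
  deltas=[0,0,0,0,0,-2,0,0,0,0,0,0,-4,0],
)

```text
clock: 15.7
position: [0.5729, -0.3017, 0.2087]
ee_rot: [0.001, 0.714, 0.701, 0.0]
contact_force: [-0.5, 0.3, -1.9]
width: 0.0164
gripper_force: 98.9
```

Emit:
jog_arm(
  deltas=[0,0,0,0,0,-1,0,0,0,0,0,0,-2,0],
)

```text
clock: 15.9
position: [0.5729, -0.3016, 0.2066]
ee_rot: [0.0, 0.714, 0.701, 0.0]
contact_force: [0.1, 0.4, -1.7]
width: 0.0163
gripper_force: 98.9
```

Emit:
jog_arm(
  deltas=[0,0,0,0,0,-1,0,0,0,0,0,0,-2,0],
)

```text
clock: 16.1
position: [0.5729, -0.3016, 0.2058]
ee_rot: [0.001, 0.714, 0.701, 0.0]
contact_force: [-2.1, 2.3, 8.0]
width: 0.0158
gripper_force: 100.2
```

Emit:
jog_arm(
  deltas=[0,0,0,0,0,-1,0,0,0,0,0,0,-1,0],
)

```text
clock: 16.3
position: [0.5729, -0.3015, 0.2057]
ee_rot: [0.001, 0.713, 0.701, 0.0]
contact_force: [-1.9, 2.1, 7.7]
width: 0.0163
gripper_force: 100.4
```

The bar rests on the arm at the expected height. Easing off, opening partly, then rising.

Emit:
jog_arm(
  deltas=[0,0,0,0,0,1,0,0,0,0,0,0,1,0.25,0,0,0,0,0,1,0.35,0,0,0,0,0,1,0.45,0,0,0,0,0,1,0.45,0,0,0,0,0,1,0.45,0,0,0,0,0,1,0.45],
  grip_force=20,
)

```text
clock: 17.0
position: [0.5728, -0.3015, 0.2041]
ee_rot: [-0.0, 0.714, 0.701, 0.0]
contact_force: [-0.4, -0.4, 0.5]
width: 0.0387
gripper_force: 0.0
```

Emit:
jog_arm(
  deltas=[0,0,0,0,0,10,0.45,0,0,0,0,0,25,0.45,0,0,0,0,0,50,0.45,0,0,0,0,0,90,0.45,0,0,0,0,0,120,0.45,0,0,0,0,0,120,0.45,0,0,0,0,0,120,0.45,0,0,0,0,0,120,0.45,0,0,0,0,0,120,0.45,0,0,0,0,0,120,0.45,0,0,0,0,0,120,0.45,0,0,0,0,0,120,0.45],
)

```text
clock: 18.2
position: [0.5727, -0.3014, 0.3239]
ee_rot: [-0.0, 0.714, 0.701, -0.0]
contact_force: [0.3, 0.5, -0.4]
width: 0.0384
gripper_force: 0.0
```

```bash
python3 - <<'E'
from h import *
s=manip.get_state(); print(s["clock"],s["position"],s["contact_force"],s["width"])
a=imaging.get_image("scene");b=imaging.get_image("side"); 
for _ in range(4): a2=imaging.get_image("scene")
print("motion",np.abs(a.astype(int)-a2)[85:260,140:260].mean(),np.abs(a.astype(int)-a2)[300:380,400:500].mean())
W=np.zeros((600,800,3),np.uint8)
W[:,:400]=cv2.resize(a2[85:235,140:240],(400,600),interpolation=cv2.INTER_CUBIC)
W[:,400:]=cv2.resize(b[85:235,255:355],(400,600),interpolation=cv2.INTER_CUBIC)
W[440:,640:]=cv2.resize(a2[320:370,290:340],(160,160))
cv2.imwrite("pics/c8.png",W)
E
```

```text
18.2 [ 0.57272332 -0.30143973  0.3239135 ] [ 0.25037773  0.48560566 -0.43357128] 0.03842768159157417
motion 2.108079365079365 1.9333333333333333
```

View pics/c8.png

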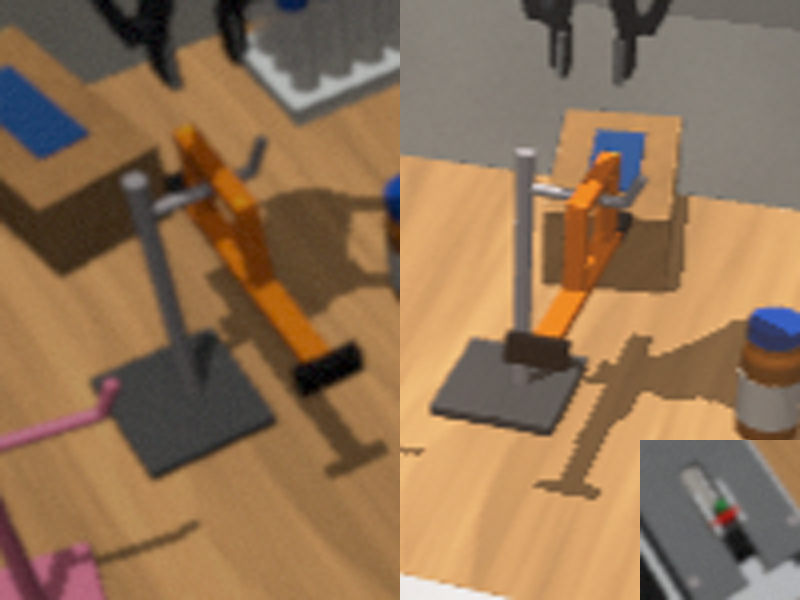

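The stick hangs with the steel arm through its loop, the gripper is well clear above, and the green flag is still at the red bar (inset 722,508). I'll let it settle for two seconds and hand in.

Emit:
jog_arm(
  deltas=[0,0,0,0,0,0,0.45,0,0,0,0,0,0,0.45,0,0,0,0,0,0,0.45,0,0,0,0,0,0,0.45,0,0,0,0,0,0,0.45,0,0,0,0,0,0,0.45,0,0,0,0,0,0,0.45,0,0,0,0,0,0,0.45,0,0,0,0,0,0,0.45,0,0,0,0,0,0,0.45,0,0,0,0,0,0,0.45,0,0,0,0,0,0,0.45,0,0,0,0,0,0,0.45,0,0,0,0,0,0,0.45,0,0,0,0,0,0,0.45,0,0,0,0,0,0,0.45,0,0,0,0,0,0,0.45,0,0,0,0,0,0,0.45,0,0,0,0,0,0,0.45,0,0,0,0,0,0,0.45],
)

```text
clock: 20.5
position: [0.5727, -0.3015, 0.3243]
ee_rot: [0.0, 0.714, 0.701, 0.0]
contact_force: [-0.8, 0.3, 0.6]
width: 0.0381
gripper_force: 0.0
```

```bash
python3 -c "
from rig import manip
print(manip.sign_off())"
```

```text
the job is handed in; nothing more can be done
None
```

The job is handed in at about 20 s of the 69 s allowed: the carrier is in the reader with the green flag at the red bar, the stick hangs on the steel hook and the gripper is clear; sign-off returned no verdict, so I judged this from the pictures and force readings.

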